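# Pop open the sample port of a tube reader

## Task

Two small white tube readers stand on the table. Pop open the one whose grey hatch has the round window: press the ribbed front part of that hatch down once with the fingertips until its push-push latch lets go, take the hand away so that the hatch springs up, and watch for two seconds that it stays open. Press it only once (a second press would latch it shut again), leave the hatch with the long narrow window shut, do not pinch or lift anything, and do not shove the readers or the things round them about.

Things in the scene. Friction and masses are not known exactly. Their poses are not given: they have to be found in the camera images.
- reader_round: White tube reader, 150 x 130 mm, housing 75 mm high, about 2 kg, loose on rubber feet: the one to open. Its grey hatch (93 x 80 mm, 6 mm thick) lies proud of the housing and has a dark round window 38 mm across. Origin: centre of its underside; x points from the ribbed front of the hatch to its hinge at the back, z up.
- reader_round_press (a point): Where to press: top face of the round-window hatch, at the middle of three thin ribs, 17 mm behind the hatch's front edge, 89 mm above the table when shut. It moves with the hatch; the hinge line lies 78 mm behind it (reader +x), and when shut 9 mm lower.
- reader_round_hatch (a joint): Angle of the round-window hatch: about 0.01 latched shut, negative pressed in, positive open; it stops at about -0.11 (8 mm down at the press point) and at 1.1 rad. A spring pushes it open: it takes about 3 N at the press point to push it in, and the latch lets go at about -0.075 rad (6 mm down at the press point); let up after that, it swings up and back to 1.1 rad and stays. Pressed all the way shut again, it latches.
- reader_round_pin (a joint): Follower of the latch inside the reader that is to be opened, sideways travel in m: 0 latched, about +0.007 released; below -0.006 only when the open hatch is pushed shut again. Need not be used.
- reader_slot: The other white tube reader, same size, same kind of hatch and latch, but its hatch has a dark narrow window, 14 x 62 mm, the long side running across. To be left alone.
- reader_slot_hatch (a joint): Angle of the narrow-window hatch, as above; about 0.01 latched shut.
- cold_block: Bystander: loose aluminium tube block, 60 x 96 x 34 mm, origin at the centre of its underside.
- timer: Bystander: loose bench timer, 62 x 66 x 19 mm, origin at the centre of its underside.
- bottle_small: Bystander: small loose bottle, 35 mm across, 68 mm high, origin at the centre of its underside.
Mind the look-alikes: they are no part of the job. What is shaped like the reader_round but blue is not meant.

How it is judged:
By the outcome, as a careful person would: the job done as asked, in the order asked, and still so for the second after the job is handed in, with the robot touching nothing.
It also fails if it takes over 32 s, if anything falls off the work surface, if the arm or the gripper's body presses on something with over 40 N, if the wrist force passes 120 N, or if a joint passes its speed limit or range.

## Robot

A 6-joint arm with a two-finger parallel gripper is mounted at the origin on a cart in front of the work surface, level with it; the furniture and walls round the work are solid. World frame = base frame: x ahead of the robot, y to its left, z up, the work surface at z = 0. Lengths are in mm, angles in rad, forces in N, time in s.
With the tool pointing down it reaches from about 400 to 925 mm from the base axis. Payload 12.5 kg.
Tool frame: the origin (TCP) lies midway between the tips of the shut fingers; the grasp point (between the pads) lies 19 mm behind it; z points along the fingers, y is the line along which they close (so a half turn about z gives the same grasp; the last joint's range is limited). The gripper opens to 95 mm and grips with 3 to 60 N. Pads are 20 mm wide; open, the fingers measure 119 mm over their backs; the gripper's body (75 mm by 180 mm) begins 59 mm behind the grasp point.
Start: joints at [-1.373, 0.491, 1.559, -0, 1.092, -0.106], TCP at [186.991, -596.39, 214.661] pointing down, gripper open.
Joint ranges: [-3.1, 3.1], [-0.84, 2.19], [0.05, 2.79], [-1.13, 4.28], [0.06, 2.93], [-2.69, 2.69]. Speed limits (rad/s): [2.22, 2.22, 2.79, 3.14, 3.14, 3.14].

## Interface

Orientations are given as [roll, pitch, yaw] about the fixed x, y, z axes, in that order (R = Rz(yaw) Ry(pitch) Rx(roll)).
In Python, from cell import state, viewer, env, models gives the robot as it stands. The module is installed in compiled form; this text tells all that it offers.
- The arm moves only by the tool arm_command, never from a script. Its argument "rows" is a list of rows, each a list of 2 entries, a list of its own where there are three numbers: the shift along the tool's x, y, z normalised to -1 to 1, where 1 is 0.25 m, then the turn about the tool's z normalised to -1 to 1, where 1 is pi rad. A call has exactly 5 rows; each row shifts and turns the commanded pose from where the row before left it, along the tool's axes as they then stand; what a row does not reach is not made up. A row lasts 1/10 s, in which the tool goes at most 50 mm and 8.59 degrees, less where a joint would pass 70% of its speed; a pose out of reach is approached as far as the arm can. A call with a number of a shift or a turn outside -1 to 1 is refused whole. A call with a gripper value outside its range is refused whole. "claw" is the opening, from 0 (shut) to 1 (fully open), set as the call begins (left out, the last holds). The fingers move at their own pace and stop on an object; the grip force is fixed at half the most. Time passes only in rows, so rows that do not move let the fingers close, or fill a call up. It gives the time, the measured TCP pose, the force, the opening and the grip force at its end, in the units of the state.
- state(): the state, without advancing time (a new reading comes with each control period).
- viewer.read_camera(name): name is "scene" or "side" or "wrist"; returns (picture, depth): 400x640x3 uint8, red, green, blue; 400x640 float32, mm along the optical axis (not along the pixel's ray), 0 where there is no reading.
- viewer.get_calibration(name): a dict with "camera_matrix" (3x3 intrinsics, pixels), "world_to_cam" (4x4, takes a point from world to camera coordinates). Camera axes: x right, y up, looking along -z (the intrinsics and any distortion apply to the point x, -y, -z); pixel columns grow to the right and rows downward; lengths in mm; the calibration is good to about 2 mm. A picture is of the moment at which its call begins: read the wrist's pose just before it. get_calibration takes no time and is no camera call; for the wrist camera it gives the pose at the moment of the call.
- env.job_done(): hands the job in; it is judged then, once.
Trained networks look in the newest picture that a camera, given by its name, has taken for a name from the list of things; names that differ only in an ending like _2 or _b are one class to them, and where a whole thing is asked for, a point or a joint stands for the part that bears it (a point fixed in the world has none). Each returns a list of dicts, best first, with "confidence" (0 to 1); they miss things now and then, are a little off and sometimes report something else, mostly with a low value. They report only what shows in the picture. A call takes as long as a camera call. They do not tell look-alikes from the thing itself.
- models.search_frame(camera, label): "position" ([x, y, z] in mm, in world coordinates, good to about 4 mm: the middle of the surface that is visible of it).
- models.mark_of(camera, label): "position" ([x, y, z] in mm, in world coordinates, good to about 4 mm: a listed point, or the origin of a listed thing).
The state is a dict: "t": time; "joints": joint angles; "qvel": joint speeds; "tau": joint torques, N m; "eef_pos": TCP position; "tcp_rot": TCP orientation; "ft_force": force on the tool from outside, world axes, zero at the start; "moment": the same for the moment, N m; "opening": opening from 0.0 (shut) to 1.0 (fully open); "grip_force": force on a finger pad.
Only numpy, scipy, OpenCV 4.12 (cv2) and the standard library are available. Lean on these libraries where they do the work, as an engineer would, in place of code of your own. Each camera call takes 0.05 s, during which the arm holds its last target. There are 200 camera calls.

## Working session

There is one attempt and no reset: what is moved stays moved. The work goes in short steps, Python scripts to look and compute and a tool call to move; the robot and the scene stay as the last step left them, time stands still between calls to the robot, and variables do not carry over. Pictures are saved under pics/ and viewed, at most 10 in all, crops included, and the job is handed in when it is done.

Besides the shell and the picture viewer there is one more tool, called after "Emit:" in YAML: its name, and indented under it one key for each argument. arm_command: Moves the arm, as the interface text tells. Scaled input: -1 to 1 covers 0.25 m each way for a shift and pi rad each way for a turn. Its arguments: {"type":"object","properties":{"rows":{"type":"array","items":{"type":"array"}},"claw":{"type":"number"}},"required":["rows"]}

```bash
mkdir -p pics; python3 - <<'E'
from cell import state, viewer, env, models
import cv2
s=state();print(s['t'],s['eef_pos'],s['tcp_rot'],s['opening'])
for c in ("scene","side"):
    p,d=viewer.read_camera(c);cv2.imwrite(f"pics/{c}0.png",p[:,:,::-1])
    for l in ("reader_round_press","reader_round","reader_slot"):
        print(c,l,[(([round(v) for v in r['position']]),round(r['confidence'],2)) for r in models.mark_of(c,l)])
E
```

```text
0.0 [ 186.91844576 -596.14557716  214.05344965] [-3.14049646e+00 -7.39537462e-05  3.03825517e-01] 0.9975339211570957
scene reader_round_press [([539, -208, 84], 0.9), ([783, 148, 90], 0.73)]
scene reader_round [([820, 125, -1], 0.97), ([576, -206, 2], 0.65)]
scene reader_slot [([572, 215, -3], 0.67)]
side reader_round_press [([536, -210, 87], 0.82), ([779, 146, 86], 0.75)]
side reader_round [([822, 124, -4], 0.96), ([576, -203, -5], 0.79)]
side reader_slot [([573, 213, 0], 0.71)]
```

View pics/scene0.png

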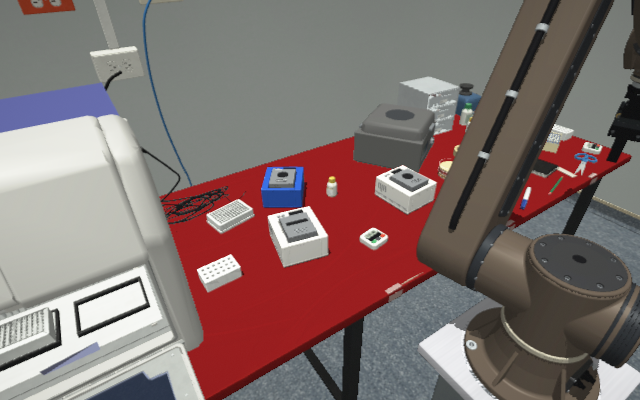

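View pics/side0.png

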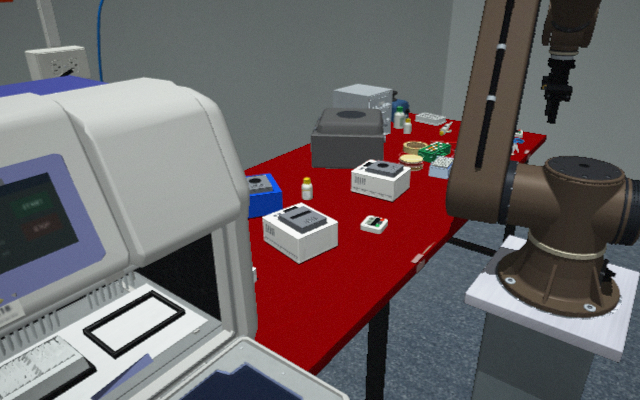

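Candidates in the scene picture: the white reader at (405,188) with a round window, the blue look-alike at (285,187) also with a round window, and the white reader at (298,233) with a narrow slot window. The white one at (405,188) fits the description. I'll confirm with a crop and measure its yaw.

```bash
cat > h.py <<'E'
import numpy as np, cv2
from cell import state, viewer, env, models
def cloud(c):
    p,d=viewer.read_camera(c);k=viewer.get_calibration(c);K=np.array(k['camera_matrix']);T=np.linalg.inv(np.array(k['world_to_cam']))
    v,u=np.mgrid[:400,:640];d=d.astype(float)
    P=np.stack([(u-K[0,2])/K[0,0]*d,-(v-K[1,2])/K[1,1]*d,-d,np.ones_like(d)],-1)@T.T
    return p,d,P[...,:3]
def px(c,X):
    k=viewer.get_calibration(c);q=np.array(k['world_to_cam'])@np.r_[X,1];q=q[:3]*[1,-1,-1];q=np.array(k['camera_matrix'])@q
    return q[:2]/q[2]
E
python3 - <<'E'
from h import *
crops=[]
for c in ("scene","side"):
    p,d,P=cloud(c)
    u,v=px(c,[538,-209,88]);print(c,u,v)
    u,v=int(u),int(v)
    crops.append(cv2.resize(p[v-35:v+45,u-50:u+50],(500,400),interpolation=cv2.INTER_CUBIC)[:,:,::-1])
    near=(d>0)&(np.hypot(P[...,0]-576,P[...,1]+205)<130)
    for lo,hi,n in((66,80,'housing'),(82,96,'hatch')):
        m=near&(P[...,2]>lo)&(P[...,2]<hi)
        Q=P[m]
        r=cv2.minAreaRect(Q[:,:2].astype(np.float32));print(n,m.sum(),r,np.median(Q[:,2]))
    m=near&(P[...,2]>20)
    print('all',cv2.minAreaRect(P[m][:,:2].astype(np.float32)),P[m][:,2].max())
cv2.imwrite('pics/crop.png',cv2.resize(np.hstack(crops),(800,320)))
E
```

```text
scene 415.2408680143784 180.13320459412103
housing 589 ((574.7987060546875, -202.7989959716797), (151.71148681640625, 135.10421752929688), 3.5389723777770996) 75.29671212925132
hatch 437 ((561.9935913085938, -203.4724884033203), (95.37080383300781, 83.8634033203125), 2.5134737491607666) 90.18165190042714
all ((574.14111328125, -202.16844177246094), (152.41152954101562, 134.93911743164062), 2.947453498840332) 94.10684975176287
side 392.2501721255412 166.65882525809872
housing 478 ((573.535400390625, -201.08389282226562), (153.73658752441406, 134.56689453125), 3.4829771518707275) 72.46064676221238
hatch 316 ((559.2225952148438, -202.83462524414062), (93.53205108642578, 85.37554168701172), 4.4681596755981445) 87.17123060184122
all ((573.4037475585938, -200.94845581054688), (154.27781677246094, 138.14468383789062), 5.073568820953369) 90.60956818715385
```

View pics/crop.png

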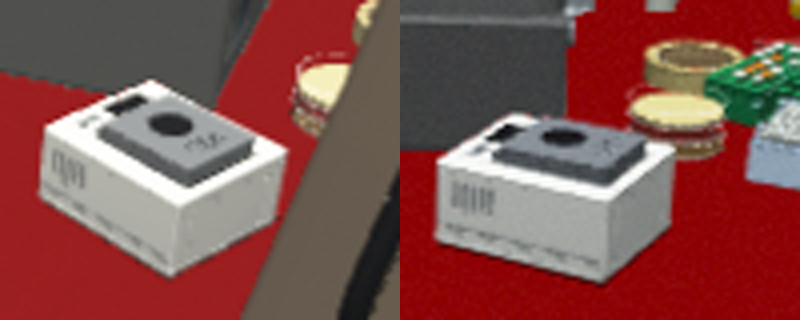

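The crop shows the white reader with the grey hatch and dark round window. The ribs are on the side toward the robot, about (205,142) left and (605,142) right. It is the reader to open: white and round-windowed. Next I check the path for tall things.

```bash
python3 - <<'E'
from h import *
for c in ("scene","side"):
    p,d,P=cloud(c)
    m=(d>0)&(P[...,0]>100)&(P[...,0]<760)&(P[...,1]>-700)&(P[...,1]<0)&(P[...,2]>100)
    H={}
    for q in P[m]:
        k=tuple((q[:2]//60*60).astype(int));H.setdefault(k,[]).append(q[2])
    print(c,{(int(k[0]),int(k[1])):(len(v),int(max(v))) for k,v in sorted(H.items()) if len(v)>3})
E
```

```text
scene {(60, -60): (18, 261), (120, -600): (351, 393), (120, -540): (537, 337), (120, -360): (13, 616), (120, -240): (57, 625), (120, -180): (1192, 630), (120, -120): (2284, 622), (120, -60): (2396, 518), (180, -720): (6, 337), (180, -660): (77, 401), (180, -600): (611, 480), (180, -540): (307, 503), (180, -480): (268, 548), (180, -420): (151, 600), (180, -360): (106, 615), (180, -300): (25, 620), (180, -240): (356, 625), (180, -180): (61, 630), (180, -120): (2671, 629), (180, -60): (2599, 567), (240, -120): (1022, 626), (240, -60): (725, 545), (600, -360): (39, 138), (660, -480): (74, 178), (660, -420): (141, 181), (660, -360): (496, 181), (720, -540): (35, 180), (720, -480): (77, 181), (720, -420): (75, 183), (720, -360): (169, 182), (720, -300): (183, 179)}
side {(60, -600): (19, 482), (60, -540): (154, 555), (60, -480): (88, 553), (60, -420): (115, 574), (120, -660): (7, 457), (120, -600): (944, 485), (120, -540): (425, 501), (120, -480): (399, 538), (120, -420): (427, 574), (120, -240): (4, 578), (120, -180): (71, 580), (120, -120): (549, 581), (120, -60): (1033, 517), (180, -720): (7, 333), (180, -660): (136, 474), (180, -600): (657, 504), (180, -540): (210, 569), (180, -480): (260, 561), (180, -420): (104, 573), (180, -120): (773, 582), (180, -60): (1655, 565), (240, -720): (5, 329), (240, -600): (31, 517), (240, -120): (283, 581), (240, -60): (502, 549), (600, -360): (33, 134), (660, -480): (28, 174), (660, -420): (60, 178), (660, -360): (478, 177), (720, -540): (8, 175), (720, -480): (38, 177), (720, -420): (53, 178), (720, -360): (133, 178), (720, -300): (201, 176)}
```

Emit:
arm_command:
  rows:
    - [[0,0,0],0.04]
    - [[0,0,0],0.04]
    - [[0.06,-0.06,-0.04],0]
    - [[0.1,-0.1,-0.04],0]
    - [[0.1,-0.1,0],0]
  claw: 0

```text
t: 1.1
eef_pos: [249.6, -527.1, 236.2]
tcp_rot: [3.14, -0.001, 0.054]
ft_force: [0.6, -0.0, -0.4]
opening: 0.638
grip_force: 0.0
```

Emit:
arm_command:
  rows:
    - [[0.12,-0.123,0],0]
    - [[0.12,-0.123,0],0]
    - [[0.12,-0.123,0],0]
    - [[0.12,-0.123,0],0]
    - [[0.12,-0.123,0],0]

```text
t: 1.6
eef_pos: [391.4, -364.4, 235.4]
tcp_rot: [3.141, -0.001, 0.055]
ft_force: [0.7, -1.2, 0.3]
opening: 0.216
grip_force: 0.0
```

Emit:
arm_command:
  rows:
    - [[0.12,-0.123,0],0]
    - [[0.12,-0.123,0],0]
    - [[0.12,-0.123,0],0]
    - [[0.12,-0.123,0],0]
    - [[0.12,-0.123,0],0]

```text
t: 2.1
eef_pos: [532.9, -202.8, 235.4]
tcp_rot: [3.141, -0.001, 0.056]
ft_force: [0.1, -0.8, 0.1]
opening: 0.005
grip_force: 0.0
```

```bash
python3 - <<'E'
from h import *
p,d,P=cloud("wrist");cv2.imwrite("pics/w.png",p[:,:,::-1])
s=state();print(s['t'],s['eef_pos'],s['tcp_rot'],s['ft_force'],s['opening'])
print([(np.round(r['position']),r['confidence']) for r in models.mark_of("wrist","reader_round_press")])
print(px("wrist",[533,-205,89]))
m=(d>0)&(np.hypot(P[...,0]-576,P[...,1]+205)<110)&(P[...,2]<130)
for lo,hi in((66,80),(84,96)):
    Q=P[m&(P[...,2]>lo)&(P[...,2]<hi)]
    if len(Q): print(cv2.minAreaRect(Q[:,:2].astype(np.float32)),np.median(Q[:,2]))
E
```

```text
2.15 [ 535.89341127 -198.91945778  235.35046938] [-3.14086501e+00 -2.11714422e-03  5.77559108e-02] [-0.35749072  4.04548932 -1.66115626] 0.003277068537609819
[(array([ 534., -209.,   88.]), 0.98)]
[322.81161456 188.75121098]
((580.1536865234375, -200.52923583984375), (150.07823181152344, 130.38319396972656), 3.711559295654297) 73.25671756394843
((568.0286254882812, -201.33609008789062), (96.06253051757812, 80.11103057861328), 3.7725119590759277) 87.79296027752326
```

View pics/w.png

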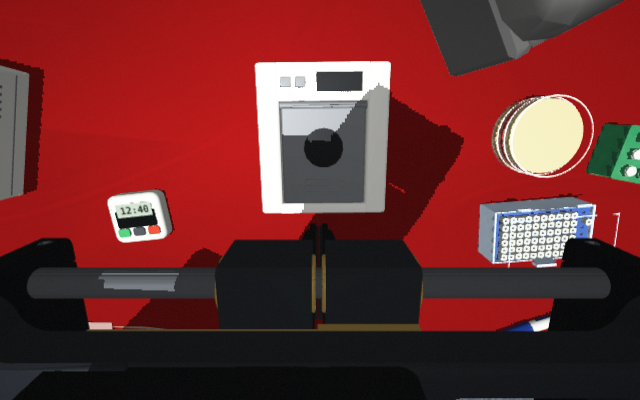

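The wrist picture shows the shut round-window hatch at about (323,150), with the ribs at about (322,188) in front of the shut fingers; the timer is at (140,215). Descending to just above the ribs.

Emit:
arm_command:
  rows:
    - [[0,0,0.12],0]
    - [[0,0,0.15],0]
    - [[0,0,0.15],0]
    - [[0,0,0.08],0]
    - [[0,0,0],0]

```text
t: 2.7
eef_pos: [530.6, -204.4, 107.7]
tcp_rot: [-3.139, 0.004, 0.054]
ft_force: [0.7, 0.4, 0.2]
opening: 0.001
grip_force: 0.0
```

Emit:
arm_command:
  rows:
    - [[0,0,0],0]
    - [[0,0,0],0]
    - [[0,0,0],0]
    - [[0,0,0],0]
    - [[0,0,0],0]

```text
t: 3.2
eef_pos: [532.1, -205.3, 110.2]
tcp_rot: [3.141, -0.001, 0.053]
ft_force: [0.0, -0.5, -0.5]
opening: 0.005
grip_force: 0.0
```

Emit:
arm_command:
  rows:
    - [[0.008,0,0.02],0]
    - [[0,0,0.02],0]
    - [[0,0,0.02],0]
    - [[0,0,0.012],0]
    - [[0,0,0],0]

```text
t: 3.7
eef_pos: [533.7, -205.1, 90.9]
tcp_rot: [-3.141, 0.001, 0.052]
ft_force: [0.4, -0.4, -0.2]
opening: 0.006
grip_force: 0.0
```

Emit:
arm_command:
  rows:
    - [[0,0,0.004],0]
    - [[0,0,0.004],0]
    - [[0,0,0.004],0]
    - [[0,0,0.004],0]
    - [[0,0,0],0]

```text
t: 4.2
eef_pos: [533.8, -205.2, 87.7]
tcp_rot: [3.141, 0.0, 0.052]
ft_force: [-2.8, -0.3, 3.1]
opening: 0.003
grip_force: 1.6
```

Emit:
arm_command:
  rows:
    - [[0,0,0.004],0]
    - [[0,0,0.004],0]
    - [[0,0,0.004],0]
    - [[0,0,0],0]
    - [[0,0,0],0]

```text
t: 4.7
eef_pos: [534.0, -205.2, 84.6]
tcp_rot: [3.142, 0.0, 0.052]
ft_force: [-2.5, -0.8, 2.6]
opening: 0.003
grip_force: 1.6
```

Emit:
arm_command:
  rows:
    - [[0,0,0.004],0]
    - [[0,0,0.004],0]
    - [[0,0,0.002],0]
    - [[0,0,0],0]
    - [[0,0,0],0]

```text
t: 5.2
eef_pos: [534.0, -205.2, 82.2]
tcp_rot: [3.141, -0.0, 0.052]
ft_force: [-2.0, 0.6, 4.6]
opening: 0.005
grip_force: 2.4
```

Emit:
arm_command:
  rows:
    - [[0,0,0.003],0]
    - [[0,0,0.003],0]
    - [[0,0,0],0]
    - [[0,0,0],0]
    - [[0,0,0],0]

```text
t: 5.7
eef_pos: [534.0, -205.2, 81.4]
tcp_rot: [3.141, -0.001, 0.053]
ft_force: [-4.0, 0.6, 12.8]
opening: 0.006
grip_force: 6.6
```

The end stop is reached at 12.8 N, so the latch must have let go. Lifting straight up, then back away.

Emit:
arm_command:
  rows:
    - [[0,0,-0.1],0]
    - [[0,0,-0.18],0]
    - [[0,0,-0.18],0]
    - [[0,0,-0.18],0]
    - [[-0.05,0,-0.1],0]

```text
t: 6.2
eef_pos: [522.9, -206.0, 268.9]
tcp_rot: [3.139, -0.004, 0.053]
ft_force: [0.1, -0.1, -1.1]
opening: 0.006
grip_force: 0.0
```

Emit:
arm_command:
  rows:
    - [[-0.1,0,0],0]
    - [[-0.1,0,0],0]
    - [[-0.05,0,0],0]
    - [[0,0,0],0]
    - [[0,0,0],0]

```text
t: 6.7
eef_pos: [459.8, -209.3, 265.6]
tcp_rot: [3.141, -0.001, 0.052]
ft_force: [-0.0, -0.3, 0.4]
opening: 0.006
grip_force: 0.0
```

```bash
python3 - <<'E'
from h import *
print(state()['t'],state()['eef_pos'],state()['ft_force'])
ims=[]
for c in("wrist","scene","side"):
    p,d,P=cloud(c)
    if c=="wrist": ims.append(cv2.resize(p[:,:,::-1],(640,400)))
    else:
        u,v=map(int,px(c,[560,-205,100]));a=cv2.resize(p[v-50:v+50,u-70:u+70],(320,200))[:,:,::-1]
        ims.append(a)
    m=(d>0)&(np.hypot(P[...,0]-576,P[...,1]+205)<110)
    Q=P[m&(P[...,2]>20)&(P[...,2]<80)]
    if c!="wrist":print(c,cv2.minAreaRect(Q[:,:2].astype(np.float32)))
    Q=P[m&(P[...,2]>100)&(P[...,2]<190)&(P[...,0]>540)];print(c,len(Q),Q[:,2].max() if len(Q) else 0)
cv2.imwrite("pics/after.png",np.vstack([ims[0][:380],np.hstack(ims[1:])]))
E
```

```text
6.7 [ 459.7669335  -209.33306386  265.64751964] [-0.01661554 -0.33878962  0.37651716]
wrist 5418 168.08425316857642
scene ((575.3751831054688, -202.13864135742188), (151.96580505371094, 133.69952392578125), 4.42793607711792)
scene 300 170.41212517280167
side ((572.2526245117188, -200.97052001953125), (152.6985321044922, 140.01622009277344), 2.910167932510376)
side 289 166.8276012133636
```

View pics/after.png

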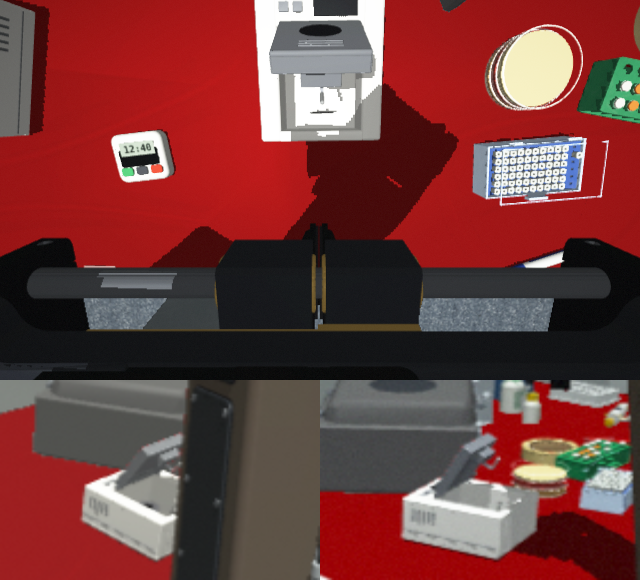

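The hatch is open in all three views: at (320,45) in the wrist view, (155,460) in the scene crop and (465,465) in the side crop. The reader has not moved. Now I watch for over two seconds.

Emit:
arm_command:
  rows:
    - [[0,0,0],0]
    - [[0,0,0],0]
    - [[0,0,0],0]
    - [[0,0,0],0]
    - [[0,0,0],0]

```text
t: 7.35
eef_pos: [459.1, -209.1, 265.6]
tcp_rot: [3.141, -0.0, 0.052]
ft_force: [0.7, 0.7, 0.5]
opening: 0.005
grip_force: 0.0
```

Emit:
arm_command:
  rows:
    - [[0,0,0],0]
    - [[0,0,0],0]
    - [[0,0,0],0]
    - [[0,0,0],0]
    - [[0,0,0],0]

```text
t: 7.85
eef_pos: [459.0, -209.1, 265.6]
tcp_rot: [3.142, -0.0, 0.052]
ft_force: [-0.3, -0.3, 0.4]
opening: 0.004
grip_force: 0.0
```

Emit:
arm_command:
  rows:
    - [[0,0,0],0]
    - [[0,0,0],0]
    - [[0,0,0],0]
    - [[0,0,0],0]
    - [[0,0,0],0]

```text
t: 8.35
eef_pos: [459.0, -209.1, 265.6]
tcp_rot: [3.141, 0.0, 0.052]
ft_force: [-0.5, 0.2, -0.5]
opening: 0.001
grip_force: 0.0
```

Emit:
arm_command:
  rows:
    - [[0,0,0],0]
    - [[0,0,0],0]
    - [[0,0,0],0]
    - [[0,0,0],0]
    - [[0,0,0],0]

```text
t: 8.85
eef_pos: [459.1, -209.1, 265.6]
tcp_rot: [3.142, 0.0, 0.052]
ft_force: [0.3, -0.2, -0.0]
opening: 0.002
grip_force: 0.0
```

```bash
python3 - <<'E'
from h import *
z=[]
for c in("wrist","scene","side"):
    p,d,P=cloud(c)
    m=(d>0)&(np.hypot(P[...,0]-576,P[...,1]+205)<110)&(P[...,2]>100)&(P[...,2]<190)&(P[...,0]>540)
    z.append(P[m][:,2].max() if m.any() else 0); print(c,m.sum(),z[-1])
s=state();print(s['t'],s['ft_force'])
if min(z)>155: print(env.job_done())
E
```

```text
wrist 5424 168.62234169264934
scene 301 170.15403188154028
side 291 166.7882326202258
9.0 [ 0.77645879  0.08488286 -0.11076541]
the job is handed in; nothing more can be done
None
```

The white reader's round-window hatch opened with a single press and was still open over two seconds later; the slot-window reader was never touched, and the job was handed in at 9.0 s.

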